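# Mixed-up lids of the nail boxes

### The job

The lids of the three nail boxes have been put back on the wrong boxes, so none of them closes. Put every lid on the box of its own shape, right way up and fully seated on the rim; the bare cork mat is free to lay a lid on meanwhile. Do not knock over or push about the glue bottle, the wax jar or the turned foot standing among them.

Things in the scene. Friction and masses are not known exactly. Their poses are not given: they have to be found in the camera images.
- round_lid: Round brown wooden lid, 112 mm across, 9 mm thick. Turned knob in the middle: neck 20 mm across, 8 tall, then head 28 mm across, 20 tall (top 37 mm above origin). Locating step below, 82 mm across, 7 mm deep: 7 mm play all round in its own box. Origin: centre of the plate's underside (level with the rim when seated), z up. Starts perched, on its step, on the rim of the long box. 130 g.
- square_lid: Square brown wooden lid, 108 x 108 x 9 mm. Grip bar in the middle: 55 mm along x, 14 mm wide along y, 28 tall (top 37 mm above origin). Locating step below, 78 x 78 mm, 7 mm deep: 7 mm play all round in its own box. Origin: centre of the plate's underside (level with the rim when seated), z up. Fits in any quarter turn. Starts perched, on its step, on the rim of the round box. 150 g.
- long_lid: Long brown wooden lid, 146 (x) x 66 (y) x 9 mm. Grip bar in the middle: 70 mm along x, 14 mm wide along y, 28 tall (top 37 mm above origin). Locating step below, 116 x 36 mm, 7 mm deep: 7 mm play all round in its own box. Origin: centre of the plate's underside (level with the rim when seated), z up. Fits either way round. Starts perched, on its step, on the rim of the square box. 130 g.
- round_box: Round open brown wooden box of brass dome nails: wall 104 mm across outside, 96 mm inside, rim 85 mm above the bench, on a round foot 124 mm across and 10 mm tall. Nails fill it to 30 mm below the rim. Heavy with nails, does not move. Origin: centre of its underside on the bench; z up.
- square_box: Square open brown wooden box of tacks: 100 x 100 mm outside, 92 x 92 mm inside, rim 65 mm above the bench, on a square foot 120 x 120 mm and 10 mm tall. Tacks fill it to 24 mm below the rim. Heavy with nails, does not move. Origin: centre of its underside on the bench; z up, x and y along its sides.
- long_box: Long open brown wooden box of brass pins: 138 mm (x) by 58 mm (y) outside, 130 x 50 mm inside, rim 50 mm above the bench, on a foot 158 x 78 mm and 10 mm tall. Pins fill it to 20 mm below the rim. Heavy with nails, does not move. Origin: centre of its underside on the bench; z up, x along its length.
- cork_mat: Bare cork mat, 160 x 160 mm, 4 mm thick, fixed flat on the bench: the free spot. Origin: centre of its underside (its top is 4 mm higher).
- glue_bottle: White plastic glue bottle, 54 mm across, 150 mm tall, standing loose: leave it where it is. Origin: centre of its underside.
- wax_jar: Amber glass jar with steel cap, 60 mm across, 75 mm tall, standing loose: leave it where it is. Origin: centre of its underside.
- bun_foot: Turned dark-wood furniture foot, 56 mm across, 55 mm tall, standing loose: leave it where it is. Origin: centre of its underside.

How it is judged:
By the outcome, as a careful person would: the job done as asked, in the order asked, and still so for the second after the job is handed in, with the robot touching nothing.
It also fails if it takes over 109 s, if anything falls off the work surface, if the arm or the gripper's body presses on something with over 40 N, if the wrist force passes 120 N, or if a joint passes its speed limit or range.

### The arm

A 7-joint arm with a two-finger parallel gripper is mounted at the origin on the work surface. World frame = base frame: x ahead of the robot, y to its left, z up, the work surface at z = 0. Lengths are in m, angles in degrees, forces in N, time in s.
With the tool pointing down it reaches from about 0.4 to 0.85 m from the base axis. Payload 4.5 kg.
Tool frame: the origin (TCP) lies at the very end of the fingers, on their centre line; the grasp point (between the pads) lies 19 mm behind it (r.grip_depth is the distance from the TCP to the grasp point, in m); z points along the fingers, y is the direction in which the jaws open and shut (so a half turn about z gives the same grasp; the last joint's range is limited). The gripper opens to 85 mm and grips with 20 to 120 N. Pads are 22 mm wide; open, the fingers measure 114 mm over their backs; the gripper's body (76 mm by 85 mm) begins 54 mm behind the grasp point. The pads swing forward as they close: fully open they stand 13 mm farther back than shut.
Start: joints at [-71.975, 39.483, -11.15, 89.685, 9.013, 51.709, -12.324], TCP at [0.173, 0.601, 0.231] pointing down, gripper open.
Joint ranges: [-172.22, 172.22], [-26.19, 119.32], [-84.43, 86.54], [7.71, 146.69], [-57.33, 237.33], [2.42, 119.75], [-152.13, 152.13]. Speed limits (degrees/s): [147.25, 147.25, 180, 180, 180, 180, 180].

### API

Orientations are given as [roll, pitch, yaw] about the fixed x, y, z axes, in that order (R = Rz(yaw) Ry(pitch) Rx(roll)).
In Python, from workcell import observe, grab_frame, camera_info, r gives the robot as it stands.
- The arm moves only by the tool jog_arm, never from a script. Its argument "motion" is text: rows parted by semicolons, each of 7 numbers parted by spaces: the turn, a rotation vector about the world's x, y, z in degrees, then the shift along the world's x, y, z in mm, then the closure, from -1 (fully open) to 1 (shut). A call has 1 to 10 rows; each row shifts and turns the commanded pose from where the row before left it; what a row does not reach is not made up. A row lasts 1/12 s, in which the tool goes at most 41.7 mm and 7.16 degrees, less where a joint would pass 70% of its speed; a pose out of reach is approached as far as the arm can. A call is refused whole if a number of a shift passes 41.7 or a number of a turn 7.16, either way. A call with a gripper value outside its range is refused whole. The fingers move at their own pace and stop on an object; "force" is the grip in N (left out, the last holds). Time passes only in rows, so rows that do not move let the fingers close. It gives the time, the measured TCP pose, the force and the opening at its end, in the units of the state.
- observe(): the state, without advancing time (a new reading comes with each control period).
- grab_frame(name): name is "scene" or "top" or "wrist"; returns the picture (480x640x3 uint8, red, green, blue); there is no depth.
- camera_info(name): a dict with "mtx" (3x3 intrinsics, pixels), "T" (4x4, takes a point from camera to world coordinates). Camera axes: x right, y down, z forward; pixel columns grow to the right and rows downward; lengths in m; the calibration is good to about 2 mm. A picture is of the moment at which its call begins: read the wrist's pose just before it. camera_info takes no time and is no camera call; for the wrist camera it gives the pose at the moment of the call.
- r.close_job(): hands the job in, once; it reports no verdict.
The state is a dict: "time_s": time; "q": joint angles; "joint_velocities": joint speeds; "joint_torque": joint torques, N m; "position": TCP position; "orientation": TCP orientation; "force": force on the tool from outside, world axes, zero at the start; "moment": the same for the moment, N m; "gripper_width": opening from 0.0 (shut) to 1.0 (fully open).
Only numpy, scipy, OpenCV 4.12 (cv2) and the standard library are available. Lean on these libraries where they do the work, as an engineer would, in place of code of your own. Each camera call takes 0.05 s, during which the arm holds its last target.

## Working session

There is one attempt and no reset: what is moved stays moved. The work goes in short steps, Python scripts to look and compute and a tool call to move; the robot and the scene stay as the last step left them, time stands still between calls to the robot, and variables do not carry over. Pictures are saved under pics/ and viewed, and the job is handed in when it is done.

Besides the shell and the picture viewer there is one more tool, called after "Emit:" in YAML: its name, and indented under it one key for each argument. jog_arm: Moves the arm, as the interface text tells. Its arguments: {"type":"object","properties":{"motion":{"type":"string"},"force":{"type":"number"}},"required":["motion"]}

```bash
ls; mkdir -p pics; python3 - <<'E'
from workcell import observe, grab_frame, camera_info, r
import cv2,numpy as np
np.set_printoptions(precision=4,suppress=True)
for n in ["scene","top","wrist"]:
    f=grab_frame(n); cv2.imwrite(f"pics/{n}0.png",f[:,:,::-1]); c=camera_info(n); print(n,c["mtx"],c["T"])
s=observe(); print(s); print(r.grip_depth)
E
```

```text
pics
scene [[476.2966   0.     320.1649]
 [  0.     476.2966 242.3357]
 [  0.       0.       1.    ]] [[ 0.1545  0.8274 -0.5399  0.9841]
 [ 0.9879 -0.1238  0.093  -0.0894]
 [ 0.0101 -0.5477 -0.8366  0.7298]
 [ 0.      0.      0.      1.    ]]
top [[481.7312   0.     319.5206]
 [  0.     481.7312 234.6635]
 [  0.       0.       1.    ]] [[-0.0064 -0.9961  0.0876  0.4661]
 [-0.9999  0.0072  0.0091 -0.0147]
 [-0.0097 -0.0875 -0.9961  0.9873]
 [ 0.      0.      0.      1.    ]]
wrist [[420.2166   0.     318.1214]
 [  0.     420.2166 237.3037]
 [  0.       0.       1.    ]] [[ 0.2767  0.9256  0.2584  0.1072]
 [ 0.961  -0.2661 -0.0755  0.6184]
 [-0.0012  0.2692 -0.9631  0.3736]
 [ 0.      0.      0.      1.    ]]
{'time_s': 0.15, 'q': array([-71.975 ,  39.5213, -11.1467,  89.7288,   9.0142,  51.7102,
       -12.3252]), 'joint_velocities': array([-0.0438, -0.1419, -0.0112, -0.204 , -0.0174, -0.025 , -0.0454]), 'joint_torque': array([ -0.0019, -53.9936,  -1.2684, -15.8719,   0.0093,   0.0065,
         0.    ]), 'position': array([0.1731, 0.6001, 0.2307]), 'orientation': array([-179.9219,    0.0064,  163.916 ]), 'force': array([ 0.2657, -0.3983, -0.026 ]), 'moment': array([0.0172, 0.0169, 0.0197]), 'gripper_width': 0.9992906628946012}
0.0187
```

View pics/top0.png

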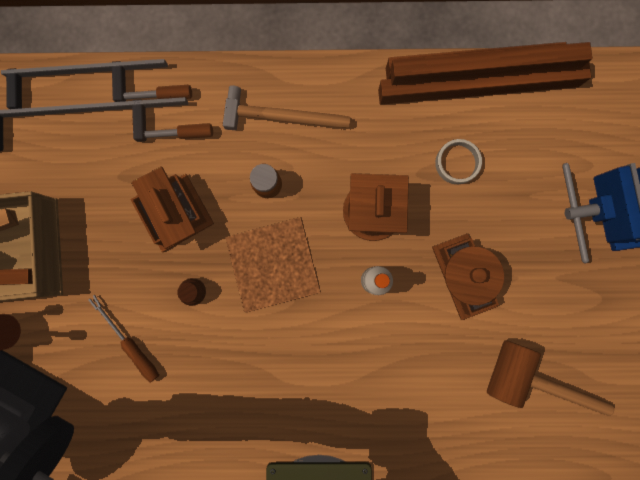

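View pics/scene0.png

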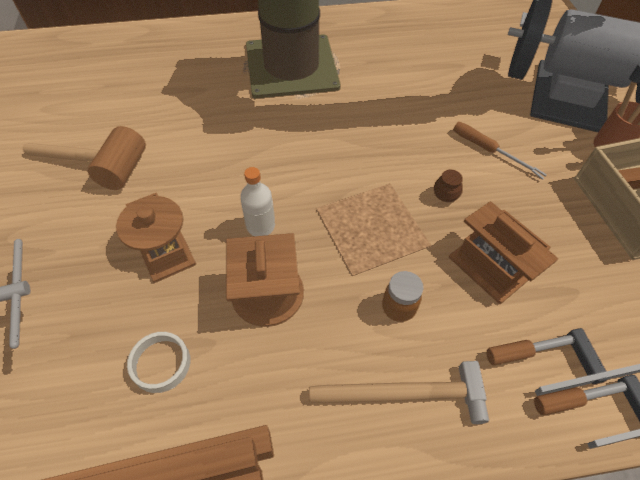

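View pics/wrist0.png

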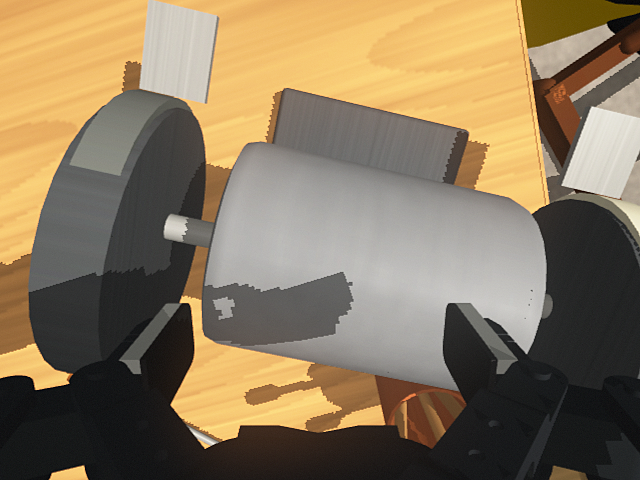

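```bash
python3 - <<'E'
import cv2,numpy as np
f=cv2.imread("pics/top0.png")
a=cv2.resize(f[150:260,120:220],None,fx=4,fy=4,interpolation=cv2.INTER_CUBIC)
b=cv2.resize(f[160:250,335:420],None,fx=4,fy=4,interpolation=cv2.INTER_CUBIC)
c=cv2.resize(f[225:325,425:515],None,fx=4,fy=4,interpolation=cv2.INTER_CUBIC)
def L(i): 
    i=cv2.convertScaleAbs(i,alpha=2.0); return i
H=560
o=np.zeros((440,400+10,3),np.uint8);o[:a.shape[0],:a.shape[1]]=L(a)
cv2.imwrite("pics/a.png",L(a))
o=np.zeros((400,720,3),np.uint8);o[:b.shape[0],:b.shape[1]]=L(b);o[:c.shape[0],350:350+c.shape[1]]=L(c)
cv2.imwrite("pics/bc.png",o)
E
```

```text
(no output)
```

View pics/a.png

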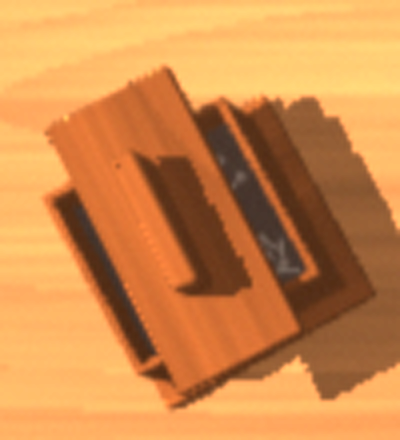

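View pics/bc.png

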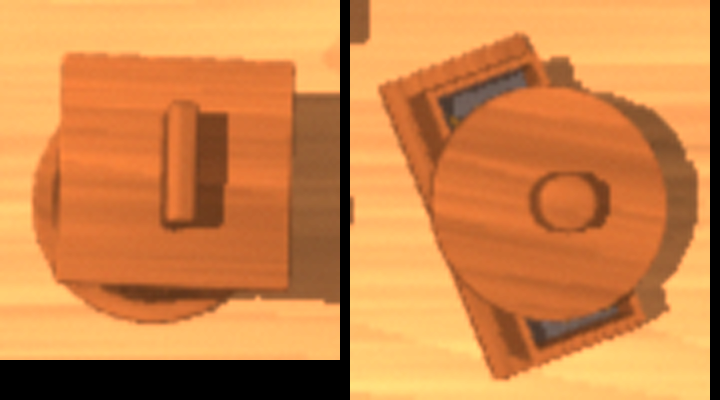

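```bash
cat > h.py <<'E'
import numpy as np,cv2
from workcell import observe, grab_frame, camera_info, r
np.set_printoptions(precision=4,suppress=True)
def ray(cam,uv,z,T=None):
    K,T0=cam["mtx"],cam["T"]
    d=T0[:3,:3]@np.linalg.solve(K,[uv[0],uv[1],1]); o=T0[:3,3]
    return (o+d*(z-o[2])/d[2])[:2]
def proj(cam,p):
    T=np.linalg.inv(cam["T"]); q=T[:3,:3]@np.array(p)+T[:3,3]; q=cam["mtx"]@q; return q[:2]/q[2]
E
cat > m.py <<'E'
from h import *
t=camera_info("top")
def cr(x,y,ox,oy): return ((x+.5)/4-.5+ox,(y+.5)/4-.5+oy)
def go(name,pts,z,ox,oy):
    P=np.array([ray(t,cr(x,y,ox,oy),z) for x,y in pts]); print(name,P.tolist(),"mean",P.mean(0)); return P
def sides(P): print("   sides",[ (round(float(np.linalg.norm(P[i]-P[i-1])*1000)), round(float(np.degrees(np.arctan2(*(P[i]-P[i-1])[::-1]))),1)) for i in range(len(P))])
P=go("longlid",[(165,67),(46,135),(172,398),(299,326)],.081,120,150);sides(P)
P=go("sqbox rim",[(44,202),(150,362),(318,275),(220,97)],.065,120,150);sides(P)
P=go("sqbox foot",[(375,293),(265,97)],.010,120,150);sides(P)
P=go("sqlid",[(62,55),(295,63),(289,284),(57,276)],.101,335,160);sides(P)
P=go("sqbar",[(172,101),(200,101),(195,218),(168,218)],.129,335,160);sides(P)
P=go("longbox foot",[(30,86),(176,34),(318,308),(155,378)],.010,425,225);sides(P)
P=go("rlid",[(83,204),(316,204),(200,88),(200,314)],.066,425,225)
P=go("knob",[(188,204),(244,204),(217,175),(217,231)],.094,425,225)
# round box foot fit via left/bottom extremes
P=go("rfoot L,B",[(33,205),(150,322)],.010,335,160)
# mat corners full px
for nm,pts,z in [("mat",[(226,236),(301,218),(320,293),(243,312)],.004),("jar",[(265,180)],.075),("glue",[(382,281)],.150),("bun",[(192,290)],.055)]:
    P=np.array([ray(t,p,z) for p in pts]); print(nm,P.tolist(),P.mean(0)); 
    if len(P)>1: sides(P)
E
python3 m.py
```

```text
longlid [[0.679482892070002, 0.2971538018810623], [0.6468967385685848, 0.3535295707402363], [0.5204699690887173, 0.29025461900443605], [0.5542016543397662, 0.23066697594277133]] mean [0.6003 0.2929]
   sides [(142, 28.0), (65, 120.0), (141, -153.4), (68, -60.5)]
sqbox rim [[0.6171333231932352, 0.36008231682094755], [0.5388654591625751, 0.3066519585787395], [0.5804429269870051, 0.22620189204393215], [0.6681540882496362, 0.27543394897654083]] mean [0.6011 0.2921]
   sides [(99, 121.1), (95, -145.7), (91, -62.7), (101, 29.3)]
sqbox foot [[0.5777740460288041, 0.21120335903227214], [0.6800078116476374, 0.26943258765048606]] mean [0.6289 0.2403]
   sides [(118, -150.3), (118, 29.7)]
sqlid [[0.6584277710103128, -0.064443936134919], [0.6537228100279916, -0.17289669479920539], [0.5503115021056287, -0.16780641339304947], [0.5548065769697273, -0.06089769251673574]] mean [ 0.6043 -0.1165]
   sides [(104, -2.0), (109, -92.5), (104, 177.2), (107, 87.6)]
sqbar [[0.6308834487735745, -0.11216789589825892], [0.6307794514517405, -0.12477138919066325], [0.5776742522222704, -0.12156617771841088], [0.5777
[... 684 characters left out ...]
15623], [0.48007550304655494, -0.3000180902448269], [0.4543850102118669, -0.2991123918808851]] mean [ 0.467  -0.2993]
rfoot L,B [[0.600475494540882, -0.05381307411717923], [0.5400830883524399, -0.11259700969503501]] mean [ 0.5703 -0.0832]
mat [[0.5511618569925468, 0.18627084131276253], [0.5871954311718646, 0.032163739421880194], [0.4337893623243734, -0.0059116226542056255], [0.39654419205099833, 0.15016070563752912]] [0.4922 0.0907]
   sides [(159, 13.1), (158, -76.8), (158, -166.1), (160, 103.4)]
jar [[0.6525304571053515, 0.09779492402725722]] [0.6525 0.0978]
glue [[0.45852943118869804, -0.11448449369436993]] [ 0.4585 -0.1145]
bun [[0.44270720250288753, 0.24042492667641174]] [0.4427 0.2404]
```

Emit:
jog_arm:
  motion: "0 0 -6 0 0 20 -1;0 0 -7 10 -20 20 -1;0 0 -7 18 -30 0 -1;0 0 -7 18 -30 0 -1;0 0 -7 18 -30 0 -1;0 0 -7 18 -30 0 -1;0 0 -7 18 -30 0 -1;0 0 -7 18 -30 0 -1;0 0 -7 18 -30 0 -1;0 0 -7 18 -30 0 -1"
  force: 40

```text
time_s: 0.98
position: [0.3276, 0.3389, 0.2713]
orientation: [-180.0, -0.0, 94.6]
force: [0.4, 0.3, 0.3]
gripper_width: 0.996
```

Emit:
jog_arm:
  motion: "0 0 -7 20 -32 0 -1;0 0 -7 20 -32 0 -1;0 0 -7 20 -32 0 -1;0 0 -7 20 -32 0 -1;0 0 -7 20 -32 0 -1;0 0 -7 20 -32 0 -1;0 0 -7 20 -32 0 -1;0 0 -7 20 -32 0 -1;0 0 -7 20 -32 0 -1;0 0 -7 20 -32 0 -1"

```text
time_s: 1.82
position: [0.5277, 0.019, 0.2713]
orientation: [-180.0, 0.0, 24.6]
force: [0.8, 1.2, 0.4]
gripper_width: 1.0
```

Emit:
jog_arm:
  motion: "0 0 -7 16 -32 0 -1;0 0 -7 10 -30 0 -1;0 0 -7 10 -22 0 -1;0 0 -6 0 0 0 -1;0 0 0 0 0 0 -1"

```text
time_s: 2.23
position: [0.5632, -0.0653, 0.2709]
orientation: [179.9, 0.0, -2.4]
force: [-0.1, -0.1, -0.1]
gripper_width: 1.002
```

```bash
python3 - <<'E'
from h import *
s=observe();print(s["time_s"],s["position"],s["orientation"],s["q"])
c=camera_info("wrist");f=grab_frame("wrist");cv2.imwrite("pics/w1.png",f[:,:,::-1])
np.savez("w1.npz",mtx=c["mtx"],T=c["T"]);print(c["T"])
E
```

```text
2.2333 [ 0.5632 -0.0653  0.2709] [179.9226   0.0319  -2.4089] [-17.7887  36.0697  34.3871  98.4948 -24.4549  53.1315 -65.9777]
[[-0.0416 -0.9626 -0.2677  0.6305]
 [-0.9991  0.0405  0.0099 -0.0686]
 [ 0.0013  0.2679 -0.9635  0.4138]
 [ 0.      0.      0.      1.    ]]
```

View pics/w1.png

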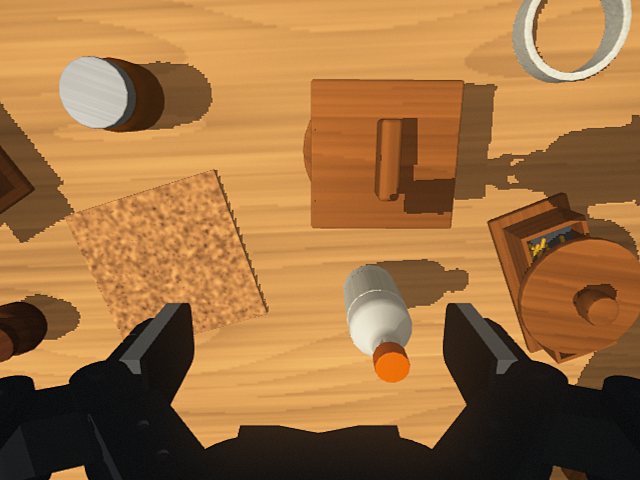

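```bash
python3 - <<'E'
from h import *
c=np.load("w1.npz")
def q(n,pts,z):
    P=np.array([ray(c,p,z) for p in pts]);print(n,P.mean(0),[(round(float(np.linalg.norm(P[i]-P[i-1])*1000)), round(float(np.degrees(np.arctan2(*(P[i]-P[i-1])[::-1]))),1)) for i in range(len(P))])
q("sqlid",[(312,80),(464,80),(450.5,227),(313,227)],.101)
q("bar",[(377,120),(401,120),(398,194),(375.5,194)],.129)
q("mat",[(65,215),(214,170),(267,310),(123,345)],.004)
q("lbfoot",[(488,220),(563,194)],.010)
for p in [(91,92)]: print(ray(c,p,.075))
print(ray(c,(393,363),.150))
E
```

```text
sqlid [ 0.6027 -0.1168] [(106, -2.2), (106, -92.4), (106, 177.3), (106, 87.6)]
bar [ 0.6045 -0.1145] [(49, -1.4), (16, -92.4), (49, 178.2), (15, 87.6)]
mat [0.4954 0.0916] [(150, 13.0), (158, -76.0), (155, -164.9), (164, 102.3)]
lbfoot [ 0.5404 -0.2682] [(75, 107.9), (75, -72.1)]
[0.6586 0.1032]
[ 0.4623 -0.1152]
```

Emit:
jog_arm:
  motion: "0 0 0 20 -26 0 -1;0 0 0 20 -25 0 -1;0 0 0 0 0 -40 -1;0 0 0 0 0 -40 -1;0 0 0 0 0 -40 -1;0 0 0 0 0 -24 -1;0 0 0 0 0 -18 -1;0 0 0 0 0 0 -1"

```text
time_s: 2.95
position: [0.6002, -0.1113, 0.1052]
orientation: [-179.8, 0.5, -1.8]
force: [-0.6, 0.3, -0.3]
gripper_width: 1.001
```

Emit:
jog_arm:
  motion: "0 0 0 0 0 0 1;0 0 0 0 0 0 1;0 0 0 0 0 0 1;0 0 0 0 0 0 1;0 0 0 0 0 0 1;0 0 0 0 0 0 1;0 0 0 0 0 0 1;0 0 0 0 0 0 1"

```text
time_s: 3.62
position: [0.6038, -0.1147, 0.1104]
orientation: [180.0, -0.1, -2.1]
force: [-0.1, 0.8, 7.3]
gripper_width: 0.153
```

```bash
python3 - <<'E'
from h import *
s=observe();print(s)
cv2.imwrite("pics/s2.png",grab_frame("scene")[:,:,::-1])
cv2.imwrite("pics/w2.png",grab_frame("wrist")[:,:,::-1])
E
```

```text
{'time_s': 3.6167, 'q': array([ -7.2848,  50.5528,  25.5043,  98.4735, -32.3827,  38.3815,
       -56.1269]), 'joint_velocities': array([ 0.0667,  0.0976, -0.0189,  0.0743,  0.0878,  0.0459,  0.1453]), 'joint_torque': array([  0.0973, -51.5138,   7.4716, -10.1567,   0.0514,  -0.2857,
         0.0996]), 'position': array([ 0.6038, -0.1147,  0.1104]), 'orientation': array([179.9898,  -0.095 ,  -2.105 ]), 'force': array([-0.0818,  0.8377,  7.2603]), 'moment': array([ 0.0455,  0.1771, -0.1224]), 'gripper_width': 0.15343535528563426}
```

View pics/w2.png

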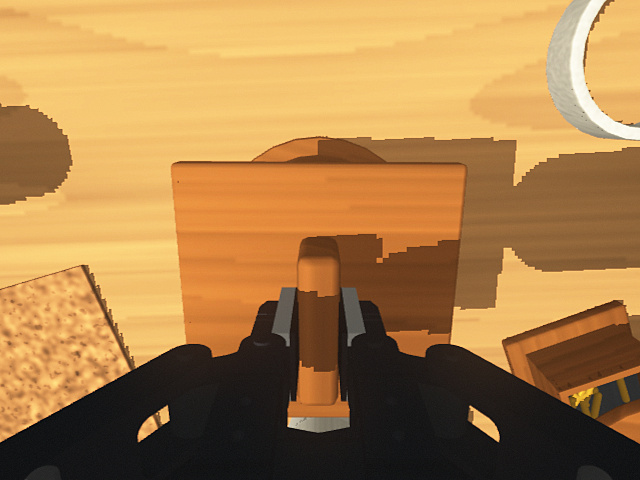

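Emit:
jog_arm:
  motion: "0 0 0 0 0 10 1;0 0 0 0 0 20 1;0 0 0 0 0 30 1;0 0 0 -4 10 10 1;0 0 0 -10 20 0 1;0 0 0 -16 30 0 1;0 0 0 -16 30 0 1;0 0 0 -16 30 0 1;0 0 0 -16 30 0 1;0 0 0 -16 30 0 1"

```text
time_s: 4.55
position: [0.5073, 0.0677, 0.1791]
orientation: [-180.0, 0.1, -2.1]
force: [1.7, 0.7, -1.5]
gripper_width: 0.152
```

Emit:
jog_arm:
  motion: "0 0 0 -12 18 0 1;0 0 0 -4 6 0 1;0 0 0 0 0 -30 1;0 0 0 0 0 -40 1;0 0 0 0 0 -40 1;0 0 0 0 0 -20 1;0 0 0 0 0 -8 1;0 0 0 0 0 -6 1;0 0 0 0 0 0 1"

```text
time_s: 5.3
position: [0.4934, 0.0891, 0.0351]
orientation: [180.0, -0.0, -2.1]
force: [-0.9, 0.7, -1.6]
gripper_width: 0.15
```

```bash
python3 - <<'E'
from h import *
s=observe();print(s["time_s"],s["position"],s["orientation"],s["force"],s["gripper_width"])
cv2.imwrite("pics/s3.png",grab_frame("scene")[:,:,::-1])
E
```

```text
5.3 [0.4934 0.0891 0.0351] [179.9732  -0.0048  -2.1184] [-0.9041  0.6953 -1.581 ] 0.15012175956708648
```

View pics/s3.png

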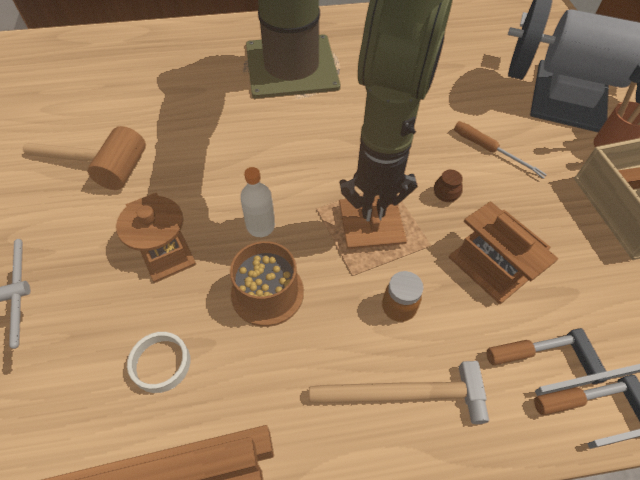

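Emit:
jog_arm:
  motion: "0 0 0 0 0 -3 1;0 0 0 0 0 -2 1;0 0 0 0 0 -1 1;0 0 0 0 0 0 1"

```text
time_s: 5.68
position: [0.4935, 0.0897, 0.0297]
orientation: [-180.0, -0.0, -2.1]
force: [-0.1, 0.6, -1.6]
gripper_width: 0.153
```

Emit:
jog_arm:
  motion: "0 0 0 0 0 -1 1;0 0 0 0 0 -1 1;0 0 0 0 0 0 1"

```text
time_s: 5.93
position: [0.4935, 0.0897, 0.0293]
orientation: [-179.9, -0.1, -2.1]
force: [-3.3, 1.7, 17.4]
gripper_width: 0.153
```

Emit:
jog_arm:
  motion: "0 0 0 0 0 1 0;0 0 0 0 0 0 -1;0 0 0 0 0 0 -1;0 0 0 0 0 0 -1;0 0 0 0 0 0 -1;0 0 0 0 0 10 -1;0 0 0 0 0 40 -1;0 0 0 0 0 40 -1;0 0 0 0 0 40 -1;0 0 0 0 0 40 -1"

```text
time_s: 6.77
position: [0.4924, 0.0893, 0.1998]
orientation: [180.0, 0.1, -2.1]
force: [1.8, 0.3, -0.8]
gripper_width: 0.999
```

Emit:
jog_arm:
  motion: "0 0 0 0 -10 40 -1;0 0 0 0 -40 30 -1;0 0 0 0 -40 0 -1;0 0 0 0 -40 0 -1;0 0 0 0 -40 0 -1;0 0 0 0 -40 0 -1;0 0 0 0 -40 0 -1;0 0 0 0 -40 0 -1;0 0 0 0 -10 0 -1;0 0 0 0 0 0 -1"

```text
time_s: 7.6
position: [0.492, -0.2085, 0.2636]
orientation: [179.8, -0.0, -2.5]
force: [0.3, 0.4, -0.2]
gripper_width: 1.002
```

```bash
python3 - <<'E'
from h import *
s=observe();print(s["time_s"],s["position"],s["orientation"],s["force"],s["q"])
c=camera_info("wrist");f=grab_frame("wrist");cv2.imwrite("pics/w4.png",f[:,:,::-1])
np.savez("w4.npz",mtx=c["mtx"],T=c["T"])
cv2.imwrite("pics/t4.png",grab_frame("top")[:,:,::-1])
E
```

```text
7.6 [ 0.492  -0.2085  0.2636] [179.8271  -0.018   -2.5177] [ 0.2735  0.3512 -0.1775] [ -3.0743  34.1633  35.248  104.5593 -25.1462  49.1882 -48.2498]
```

View pics/w4.png

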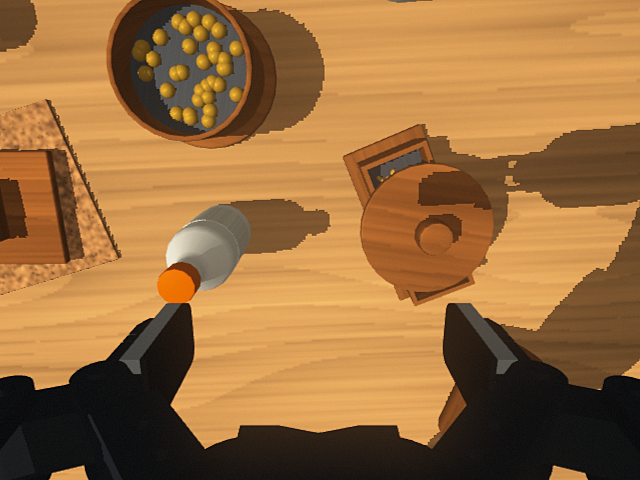

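View pics/t4.png

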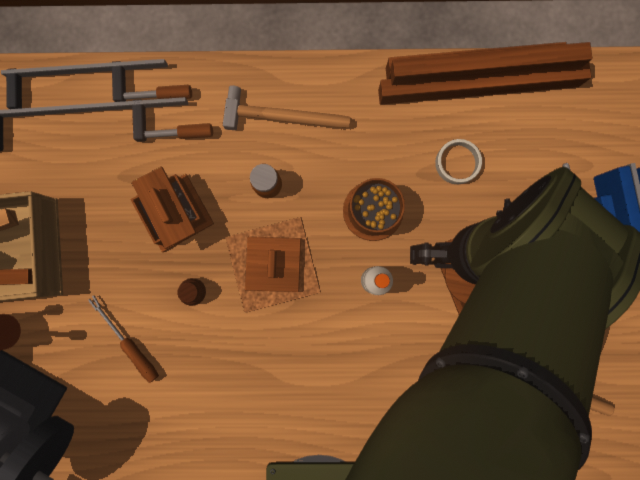

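```bash
python3 - <<'E'
from h import *
c=np.load("w4.npz"); t=camera_info("top")
for n,p,z in [("lid",(427,230),.066),("knob",(435,237),.094)]: print(n,ray(c,p,z))
print("lbfoot", [ray(c,p,.01) for p in [(344,156),(423,125),(476,283),(413,306)]])
f=cv2.imread("pics/t4.png")
cv2.imwrite("pics/t4c.png",cv2.convertScaleAbs(cv2.resize(f[165:250,330:425],None,fx=6,fy=6,interpolation=cv2.INTER_CUBIC),alpha=2))
g=cv2.imread("pics/w4.png")
cv2.imwrite("pics/w4c.png",cv2.convertScaleAbs(cv2.resize(g[115:315,330:500],None,fx=3,fy=3,interpolation=cv2.INTER_CUBIC),alpha=1.3))
E
```

```text
lid [ 0.4672 -0.3   ]
knob [ 0.4689 -0.2991]
lbfoot [array([ 0.5267, -0.2356]), array([ 0.5513, -0.3084]), array([ 0.3944, -0.3655]), array([ 0.372 , -0.3023])]
```

View pics/t4c.png

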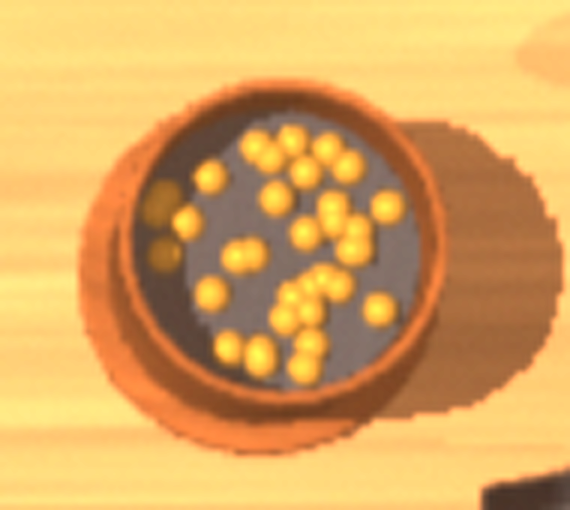

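View pics/w4c.png

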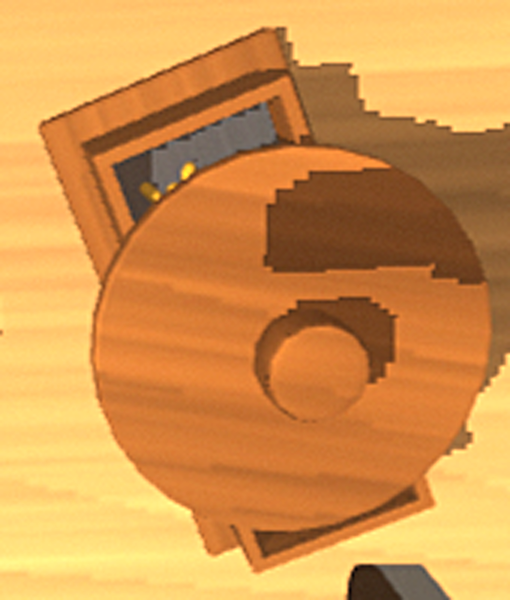

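Emit:
jog_arm:
  motion: "0 0 0 -10 -40 0 -1;0 0 0 -10 -40 0 -1;0 0 0 -4 -11 -20 -1;0 0 0 0 0 -40 -1;0 0 0 0 0 -40 -1;0 0 0 0 0 -40 -1;0 0 0 0 0 -30 -1;0 0 0 0 0 -17 -1;0 0 0 0 0 -5 -1;0 0 0 0 0 0 -1"

```text
time_s: 8.53
position: [0.4692, -0.2923, 0.0701]
orientation: [-179.9, 0.1, -1.9]
force: [0.3, 0.3, 1.1]
gripper_width: 1.002
```

```bash
python3 - <<'E'
from h import *
t=camera_info("top"); print(ray(t,(376.5,204.6),.085))
s=observe();print(s["time_s"],s["position"],s["orientation"],s["force"])
c=camera_info("wrist");f=grab_frame("wrist");cv2.imwrite("pics/w5.png",f[:,:,::-1])
E
```

```text
[ 0.6016 -0.1144]
8.5333 [ 0.4692 -0.2923  0.0701] [-179.8504    0.1335   -1.9413] [0.3309 0.2583 1.074 ]
```

View pics/w5.png

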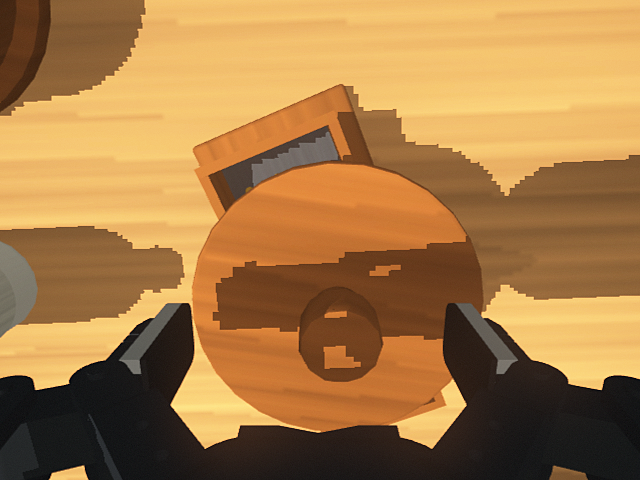

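Emit:
jog_arm:
  motion: "0 0 0 0 0 0 -1;0 0 0 0 0 0 -1;0 0 0 0 0 0 -1"

```text
time_s: 8.83
position: [0.4701, -0.295, 0.0726]
orientation: [179.9, -0.1, -2.1]
force: [-0.1, 0.0, -0.0]
gripper_width: 1.005
```

Emit:
jog_arm:
  motion: "0 0 0 -2 -4 -2 -1;0 0 0 0 0 0 0.3;0 0 0 0 0 0 1;0 0 0 0 0 0 1;0 0 0 0 0 0 1;0 0 0 0 0 0 1;0 0 0 0 0 0 1;0 0 0 0 0 0 1;0 0 0 0 0 0 1"
  force: 50

```text
time_s: 9.58
position: [0.4672, -0.2988, 0.0695]
orientation: [180.0, -0.0, -2.1]
force: [-0.2, 1.3, 4.2]
gripper_width: 0.311
```

```bash
python3 - <<'E'
from h import *
s=observe();print(s["time_s"],s["position"],s["orientation"],s["force"])
c=camera_info("wrist");f=grab_frame("wrist");cv2.imwrite("pics/w6.png",f[:,:,::-1])
E
```

```text
9.5833 [ 0.4672 -0.2988  0.0695] [179.9956  -0.0129  -2.0857] [-0.1682  1.3208  4.1744]
```

View pics/w6.png

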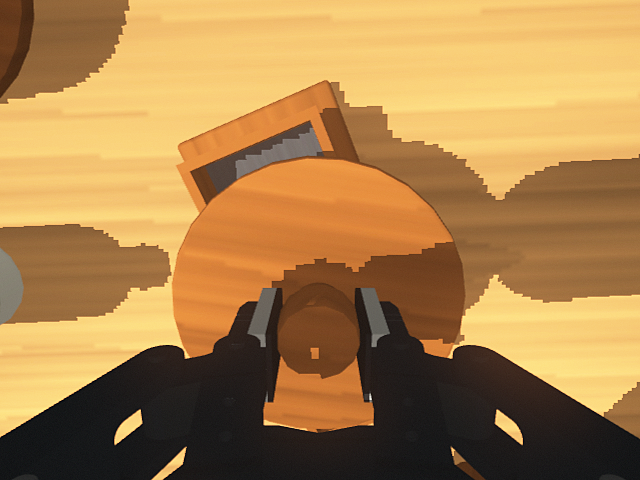

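Emit:
jog_arm:
  motion: "0 0 0 0 0 10 1;0 0 0 0 0 25 1;0 0 0 0 0 35 1;0 0 0 5 7 30 1;0 0 0 15 20 0 1;0 0 0 22 30 0 1;0 0 0 22 30 0 1;0 0 0 22 30 0 1;0 0 0 22 30 0 1;0 0 0 15 20 0 1"

```text
time_s: 10.47
position: [0.5923, -0.1268, 0.1692]
orientation: [-179.9, -0.0, -1.8]
force: [1.5, -0.6, 0.7]
gripper_width: 0.308
```

Emit:
jog_arm:
  motion: "0 0 0 10 13 0 1;0 0 0 2 3 0 1;0 0 0 0 0 -20 1;0 0 0 0 0 -20 1;0 0 0 0 0 -10 1;0 0 0 0 0 0 1;0 0 0 0 0 0 1;0 0 0 0 0 0 1"

```text
time_s: 11.13
position: [0.6025, -0.1169, 0.1204]
orientation: [179.9, -0.1, -2.2]
force: [0.1, -0.1, -1.2]
gripper_width: 0.308
```

```bash
python3 - <<'E'
from h import *
s=observe();print(s["time_s"],s["position"],s["orientation"],s["force"])
c=camera_info("wrist");f=grab_frame("wrist");cv2.imwrite("pics/w7.png",f[:,:,::-1])
cv2.imwrite("pics/s7.png",grab_frame("scene")[:,:,::-1])
cv2.imwrite("pics/t7.png",grab_frame("top")[:,:,::-1])
E
```

```text
11.1333 [ 0.6025 -0.1169  0.1204] [179.9483  -0.0791  -2.1511] [ 0.1047 -0.1117 -1.16  ]
```

View pics/s7.png

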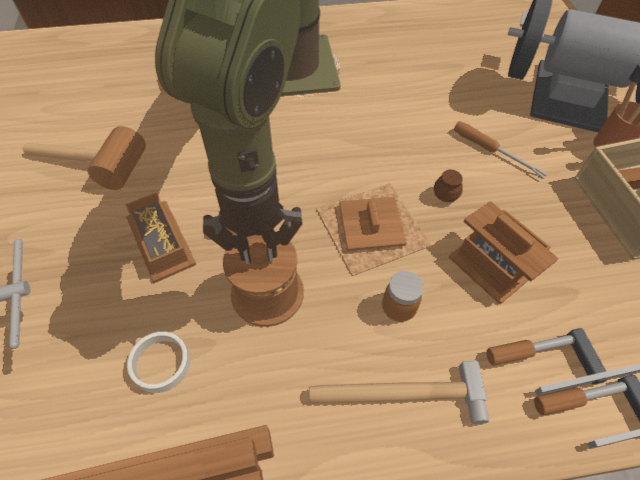

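View pics/w7.png

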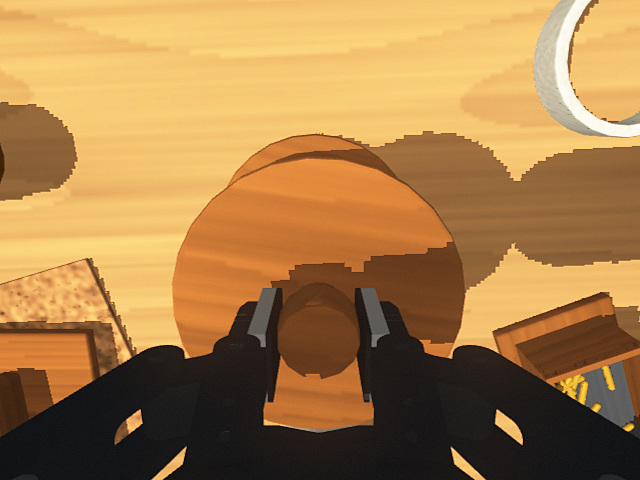

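View pics/t7.png

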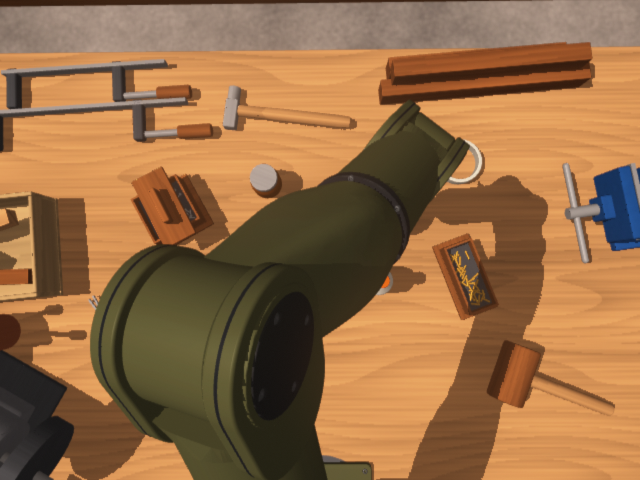

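Emit:
jog_arm:
  motion: "0 0 0 0 1 -8 1;0 0 0 0 0 -6 1;0 0 0 0 0 -4 1;0 0 0 0 0 -2 1;0 0 0 0 0 -2 1;0 0 0 0 0 0 1"

```text
time_s: 11.78
position: [0.6018, -0.1146, 0.0976]
orientation: [-180.0, 0.1, -2.1]
force: [-1.9, 1.1, 3.7]
gripper_width: 0.309
```

Emit:
jog_arm:
  motion: "0 0 0 0 0 0 1;0 0 0 0 0 0 0;0 0 0 0 0 0 -1;0 0 0 0 0 0 -1;0 0 0 0 0 0 -1;0 0 0 0 0 0 -1;0 0 0 0 0 20 -1;0 0 0 0 0 40 -1;0 0 0 0 0 40 -1;0 0 0 0 10 30 -1"

```text
time_s: 12.62
position: [0.6025, -0.1081, 0.2305]
orientation: [179.8, -0.2, -2.3]
force: [0.9, -1.0, 0.6]
gripper_width: 1.004
```

Emit:
jog_arm:
  motion: "0 0 3 0 40 10 -1;0 0 3 0 41 0 -1;0 0 3 0 41 0 -1;0 0 3 0 41 0 -1;0 0 3 0 41 0 -1;0 0 3 -5 41 0 -1;0 0 4 -10 41 0 -1;0 0 4 -20 20 0 -1;0 0 4 -5 10 0 -1;0 0 0 0 0 0 -1"

```text
time_s: 13.45
position: [0.5601, 0.2152, 0.2369]
orientation: [-179.8, 0.0, 28.4]
force: [0.1, -0.7, 0.1]
gripper_width: 1.002
```

```bash
python3 - <<'E'
from h import *
s=observe();print(s["time_s"],s["position"],s["orientation"],s["force"],s["q"])
c=camera_info("wrist");f=grab_frame("wrist");cv2.imwrite("pics/w8.png",f[:,:,::-1])
np.savez("w8.npz",mtx=c["mtx"],T=c["T"])
f=grab_frame("top")[:,:,::-1];cv2.imwrite("pics/t8.png",f)
o=cv2.convertScaleAbs(cv2.resize(f[225:325,425:505],None,fx=5,fy=5,interpolation=cv2.INTER_CUBIC),alpha=2)
cv2.imwrite("pics/t8c.png",o)
E
```

```text
13.45 [0.5601 0.2152 0.2369] [-179.8175    0.0407   28.3914] [ 0.0824 -0.6894  0.1328] [-41.9647  40.3094  30.3073  95.0498 -24.865   51.5489 -63.4473]
```

View pics/t8.png

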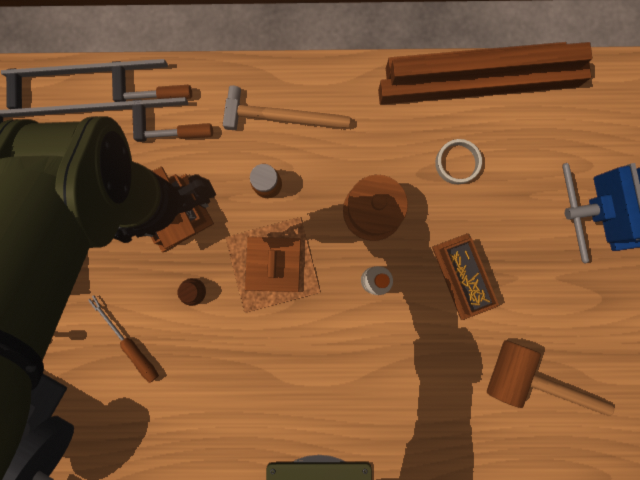

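View pics/t8c.png

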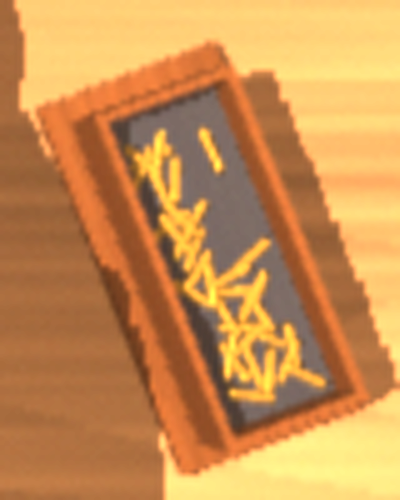

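View pics/w8.png

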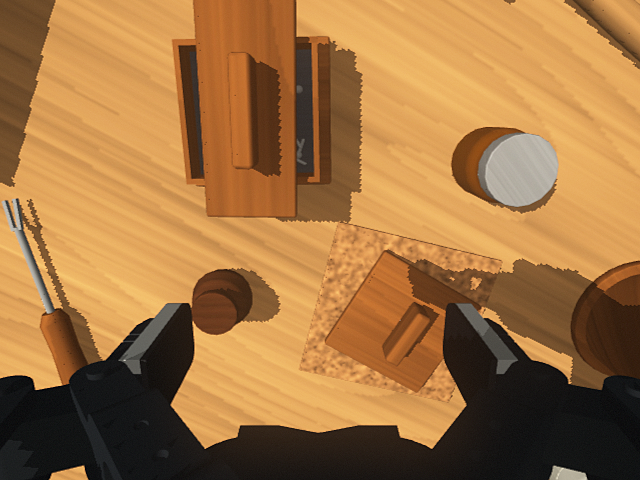

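```bash
python3 - <<'E'
from h import *
c=np.load("w8.npz");t=camera_info("top")
def q(c,n,pts,z):
    P=np.array([ray(c,p,z) for p in pts]);print(n,P.mean(0),[(round(float(np.linalg.norm(P[i]-P[i-1])*1000)), round(float(np.degrees(np.arctan2(*(P[i]-P[i-1])[::-1]))),1)) for i in range(len(P))])
q(c,"bar",[(229,53),(251,53),(255,166),(234,166)],.109)
q(c,"sqfoot/rim",[(173,40),(329,37),(329,184),(189,184)],.065)
q(c,"lidside",[(208,216),(296,217),(298,0),(194,0)],.081)
f=lambda x,y:((x+.5)/5-.5+425,(y+.5)/5-.5+225)
q(t,"foot",[f(38,105),f(218,42),f(385,393),f(182,473)],.01)
q(t,"rim",[f(97,115),f(232,72),f(368,396),f(230,448)],.05)
E
python3 - <<'E'
import cv2
f=cv2.imread('pics/t8.png')
cv2.imwrite('pics/t8d.png',cv2.convertScaleAbs(cv2.resize(f[230:325,430:500],None,fx=8,fy=6.3*1.27,interpolation=cv2.INTER_CUBIC)[:600*2:1],alpha=2)[:600])
E
```

```text
bar [0.6016 0.2908] [(67, 27.9), (13, -61.6), (67, -151.8), (13, 118.4)]
sqfoot/rim [0.6011 0.289 ] [(99, 30.0), (107, -60.6), (101, -151.2), (105, 118.4)]
lidside [0.5996 0.2902] [(141, -152.0), (64, -62.2), (142, 27.1), (66, 118.4)]
foot [ 0.4682 -0.2998] [(157, 19.9), (78, -71.2), (155, -156.4), (88, 110.8)]
rim [ 0.4663 -0.2981] [(137, 20.2), (55, -72.8), (134, -159.1), (57, 110.0)]
```

Emit:
jog_arm:
  motion: "0 0 0 20 38 0 -1;0 0 0 20 36 0 -1;0 0 0 0 0 -30 -1;0 0 0 0 0 -40 -1;0 0 0 0 0 -40 -1;0 0 0 0 0 -25 -1;0 0 0 0 0 -12 -1;0 0 0 0 0 0 -1;0 0 0 0 0 0 -1;0 0 0 0 0 0 -1"

```text
time_s: 14.38
position: [0.604, 0.283, 0.0926]
orientation: [179.9, -0.2, 27.8]
force: [0.8, -0.7, 0.5]
gripper_width: 0.998
```

Emit:
jog_arm:
  motion: "0 0 0 -3 8 -4 -1;0 0 0 0 0 0 0;0 0 0 0 0 0 1;0 0 0 0 0 0 1;0 0 0 0 0 0 1;0 0 0 0 0 0 1;0 0 0 0 0 0 1;0 0 0 0 0 0 1;0 0 0 0 0 0 1;0 0 0 0 0 0 1"

```text
time_s: 15.22
position: [0.5989, 0.2915, 0.0866]
orientation: [180.0, -0.0, 27.9]
force: [-1.2, -0.1, 2.8]
gripper_width: 0.147
```

```bash
python3 - <<'E'
from h import *
s=observe();print(s["time_s"],s["position"],s["orientation"],s["force"],s["gripper_width"])
c=camera_info("wrist");f=grab_frame("wrist");cv2.imwrite("pics/w9.png",f[:,:,::-1])
E
```

```text
15.2167 [0.5989 0.2915 0.0866] [179.9928  -0.0226  27.9058] [-1.1806 -0.0751  2.7589] 0.14706854811538078
```

View pics/w9.png

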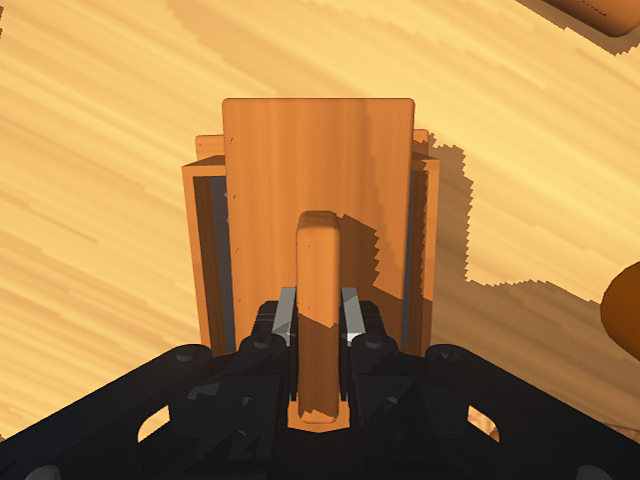

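Emit:
jog_arm:
  motion: "0 0 0 0 0 10 1;0 0 0 0 0 25 1;0 0 0 0 0 35 1;0 0 0 0 -5 35 1;0 0 0 0 -20 30 1;0 0 0 0 -35 0 1;0 0 0 0 -38 0 1;0 0 0 0 -38 0 1;0 0 -1 0 -38 0 1;0 0 -1 0 -38 0 1"

```text
time_s: 16.1
position: [0.5981, 0.0778, 0.2217]
orientation: [180.0, 0.0, 25.9]
force: [0.5, 0.5, -1.3]
gripper_width: 0.151
```

Emit:
jog_arm:
  motion: "0 0 -1 0 -38 0 1;0 0 -1 -5 -38 0 1;0 0 -1 -10 -38 0 1;0 0 -1 -15 -38 0 1;0 0 -1 -20 -36 0 1;0 0 -1 -20 -36 0 1;0 0 0 -20 -36 0 1;0 0 0 -20 -36 0 1;0 0 0 -15 -30 0 1;0 0 0 -8 -14 0 1"

```text
time_s: 16.93
position: [0.4622, -0.2659, 0.2223]
orientation: [179.8, 0.1, 19.5]
force: [1.1, -0.4, -1.2]
gripper_width: 0.154
```

Emit:
jog_arm:
  motion: "0 0 0 0 0 -20 1;0 0 0 0 0 -30 1;0 0 0 0 0 -40 1;0 0 0 0 0 -20 1;0 0 0 0 0 -10 1;0 0 0 0 0 0 1;0 0 0 0 0 0 1;0 0 0 0 0 0 1"

```text
time_s: 17.6
position: [0.4667, -0.2612, 0.1028]
orientation: [179.9, -0.1, 19.9]
force: [-0.5, -0.5, 0.2]
gripper_width: 0.154
```

```bash
python3 - <<'E'
from h import *
s=observe();print(s["time_s"],s["position"],s["orientation"],s["force"],s["gripper_width"])
c=camera_info("wrist");f=grab_frame("wrist");cv2.imwrite("pics/w10.png",f[:,:,::-1])
cv2.imwrite("pics/s10.png",grab_frame("scene")[:,:,::-1])
E
```

```text
17.6 [ 0.4667 -0.2612  0.1028] [179.859   -0.097   19.9083] [-0.4893 -0.5072  0.2157] 0.15401501744290633
```

View pics/w10.png

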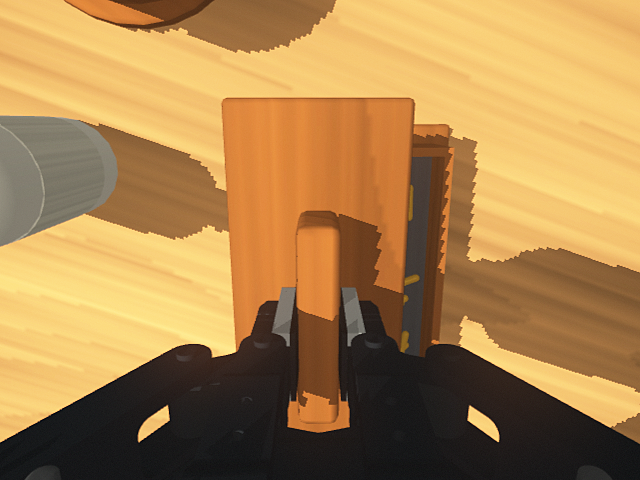

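View pics/s10.png

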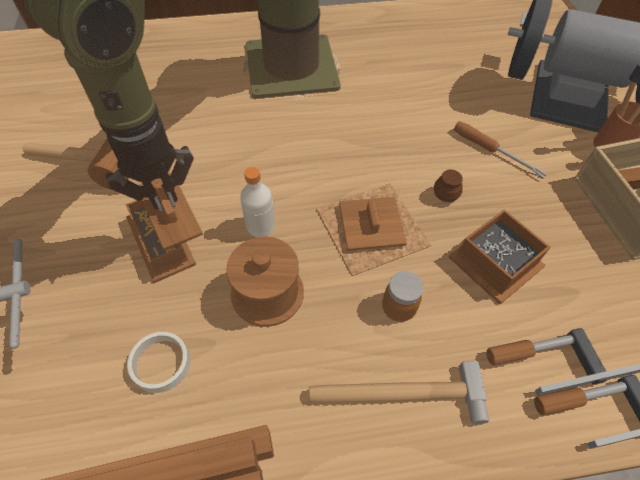

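Emit:
jog_arm:
  motion: "0 0 0 -1 -20 0 1;0 0 0 0 -18 0 1;0 0 0 0 0 -10 1;0 0 0 0 0 -10 1;0 0 0 0 0 0 1;0 0 0 0 0 0 1"

```text
time_s: 18.2
position: [0.4644, -0.2967, 0.0807]
orientation: [-179.9, 0.0, 20.0]
force: [-0.2, 0.5, -0.9]
gripper_width: 0.154
```

```bash
python3 - <<'E'
from h import *
s=observe();print(s["time_s"],s["position"],s["orientation"],s["force"],s["gripper_width"])
c=camera_info("wrist");f=grab_frame("wrist");cv2.imwrite("pics/w11.png",f[:,:,::-1])
cv2.imwrite("pics/s11.png",cv2.resize(grab_frame("scene")[:,:,::-1][150:300,90:240],None,fx=4,fy=4))
E
```

```text
18.2 [ 0.4644 -0.2967  0.0807] [-179.8574    0.0302   19.9856] [-0.1524  0.5422 -0.908 ] 0.15416956790275496
```

View pics/w11.png

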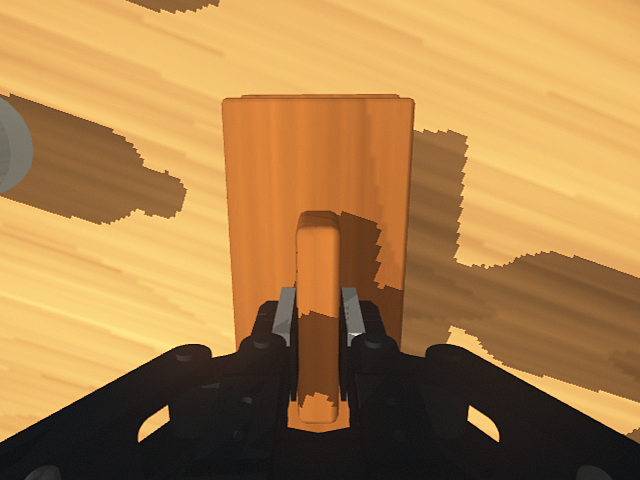

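View pics/s11.png

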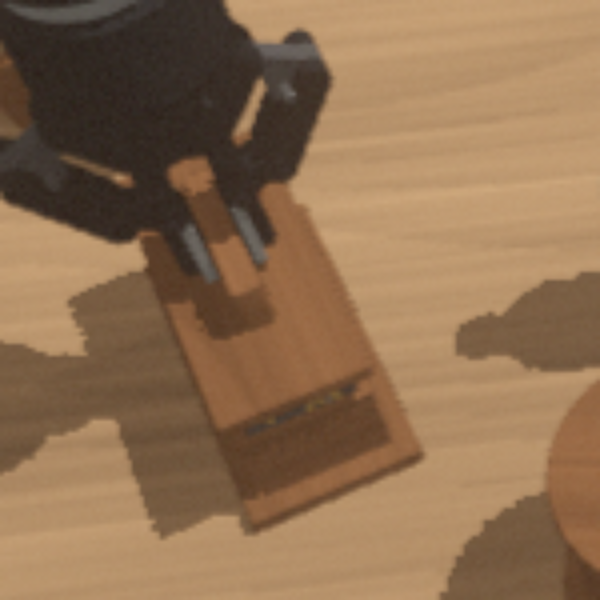

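```bash
python3 - <<'E'
from h import *
c=camera_info("wrist")
u=np.array([np.cos(np.radians(20)),np.sin(np.radians(20))])
print(ray(c,(320.5,94.5),.01)-.079*u, ray(c,(318,98.5),.0807-.0146+.009)-.073*u)
E
```

```text
[ 0.4658 -0.2988] [ 0.4663 -0.2974]
```

Emit:
jog_arm:
  motion: "0 0 0 0 -1 -6 1;0 0 0 0 0 -4 1;0 0 0 0 0 -3 1;0 0 0 0 0 -2 1;0 0 0 0 0 -1 1;0 0 0 0 0 0 1"

```text
time_s: 18.8
position: [0.4645, -0.2993, 0.065]
orientation: [-180.0, 0.0, 19.9]
force: [-0.8, 0.8, -1.6]
gripper_width: 0.151
```

Emit:
jog_arm:
  motion: "0 0 0 0 0 -1 1;0 0 0 0 0 0 1;0 0 0 0 0 0 0;0 0 0 0 0 0 -1;0 0 0 0 0 0 -1;0 0 0 0 0 0 -1;0 0 0 0 0 0 -1;0 0 0 0 0 20 -1;0 0 0 0 0 40 -1;0 0 0 0 0 40 -1"

```text
time_s: 19.63
position: [0.4636, -0.2987, 0.1644]
orientation: [-179.8, 0.1, 19.9]
force: [1.0, -0.4, 0.5]
gripper_width: 1.0
```

Emit:
jog_arm:
  motion: "0 0 -3 0 0 40 -1;0 0 -4 0 20 30 -1;0 0 -5 0 41 0 -1;0 0 -5 0 41 0 -1;0 0 -5 0 41 0 -1;0 0 0 0 41 0 -1;0 0 0 0 41 0 -1;0 0 0 0 41 0 -1;0 0 0 0 41 0 -1;0 0 0 0 20 0 -1"

```text
time_s: 20.47
position: [0.464, 0.0334, 0.2338]
orientation: [-179.8, 0.1, -1.7]
force: [-0.3, 0.2, 0.1]
gripper_width: 0.999
```

```bash
python3 - <<'E'
from h import *
s=observe();print(s["time_s"],s["position"],s["orientation"],s["force"],s["gripper_width"])
c=camera_info("wrist");f=grab_frame("wrist");cv2.imwrite("pics/w12.png",f[:,:,::-1])
np.savez("w12.npz",mtx=c["mtx"],T=c["T"])
cv2.imwrite("pics/t12.png",grab_frame("top")[:,:,::-1])
E
```

```text
20.4667 [0.464  0.0334 0.2338] [-179.8373    0.1035   -1.7077] [-0.3322  0.1573  0.1396] 0.9990881300637661
```

View pics/w12.png

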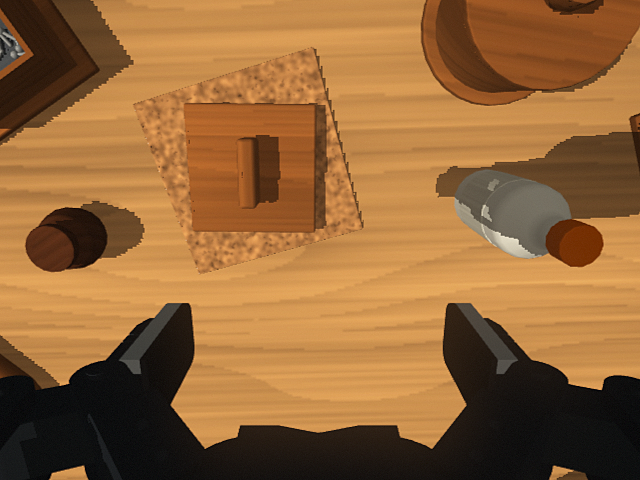

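View pics/t12.png

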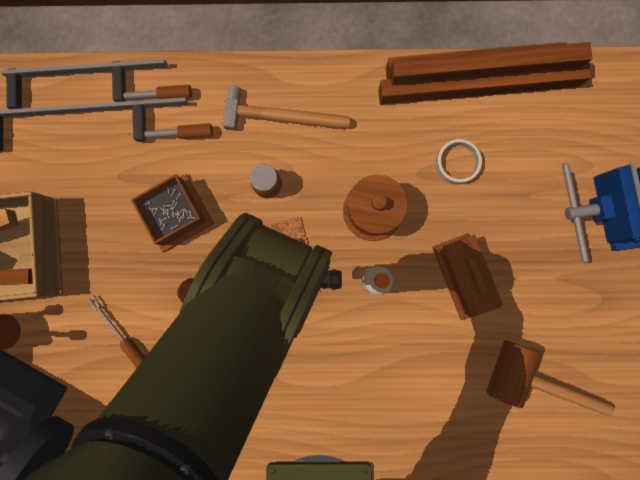

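Emit:
jog_arm:
  motion: "0 0 0 15 30 -10 -1;0 0 0 14 24 -30 -1;0 0 0 0 0 -40 -1;0 0 0 0 0 -40 -1;0 0 0 0 0 -40 -1;0 0 0 0 0 -25 -1;0 0 0 0 0 -10 -1;0 0 0 0 0 0 -1;0 0 0 0 0 0 -1;0 0 0 0 0 0 -1"

```text
time_s: 21.4
position: [0.4946, 0.0808, 0.0403]
orientation: [180.0, -0.1, -2.1]
force: [0.3, -0.7, 0.8]
gripper_width: 1.0
```

```bash
python3 - <<'E'
import cv2
f=cv2.imread('pics/t12.png')
cv2.imwrite('pics/t12c.png',cv2.convertScaleAbs(cv2.resize(f[165:260,120:220],None,fx=6,fy=6,interpolation=cv2.INTER_CUBIC),alpha=2))
E
```

```text
(no output)
```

View pics/t12c.png

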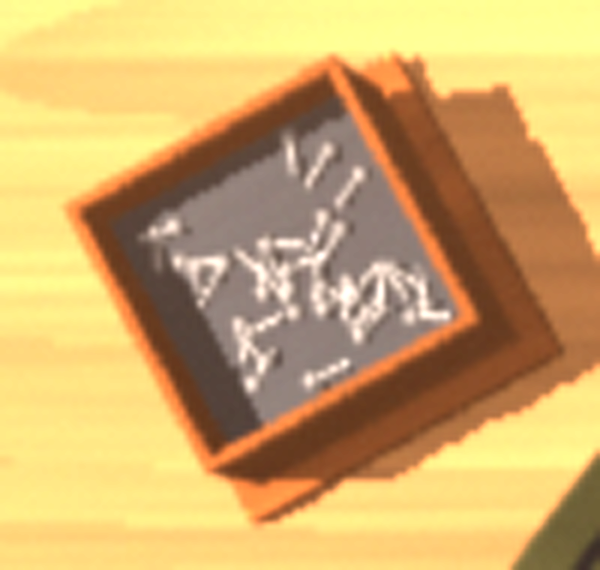

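```bash
python3 - <<'E'
from h import *
t=camera_info("top")
f=lambda x,y:((x+.5)/6-.5+120,(y+.5)/6-.5+165)
P=np.array([ray(t,f(*p),.065) for p in [(67,207),(335,57),(480,322),(212,470)]])
print(P.mean(0),[(round(float(np.linalg.norm(P[i]-P[i-1])*1000)), round(float(np.degrees(np.arctan2(*(P[i]-P[i-1])[::-1]))),1)) for i in range(4)])
E
```

```text
[0.6003 0.2925] [(99, 29.8), (99, -60.6), (100, -150.8), (98, 118.9)]
```

Emit:
jog_arm:
  motion: "0 0 0 -1 9 -8 -1;0 0 0 0 0 -3 -1;0 0 0 0 0 0 0;0 0 0 0 0 0 1;0 0 0 0 0 0 1;0 0 0 0 0 0 1;0 0 0 0 0 0 1;0 0 0 0 0 0 1;0 0 0 0 0 0 1;0 0 0 0 0 0 1"

```text
time_s: 22.23
position: [0.4929, 0.0903, 0.0286]
orientation: [180.0, -0.0, -2.1]
force: [0.0, 0.5, 4.5]
gripper_width: 0.154
```

```bash
python3 - <<'E'
from h import *
s=observe();print(s["time_s"],s["position"],s["orientation"],s["force"],s["gripper_width"])
f=grab_frame("wrist");cv2.imwrite("pics/w13.png",f[:,:,::-1])
E
```

```text
22.2333 [0.4929 0.0903 0.0286] [179.987   -0.0304  -2.1123] [0.0289 0.4516 4.493 ] 0.15409435081766829
```

View pics/w13.png

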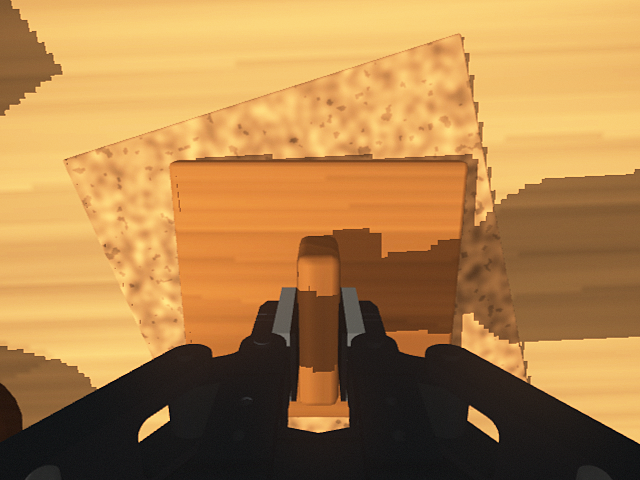

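Emit:
jog_arm:
  motion: "0 0 0 0 0 10 1;0 0 0 0 0 30 1;0 0 0 0 0 40 1;0 0 0 0 5 40 1;0 0 4 8 15 10 1;0 0 5 15 28 0 1;0 0 5 17 32 0 1;0 0 5 17 32 0 1;0 0 5 17 32 0 1;0 0 5 16 30 0 1"

```text
time_s: 23.12
position: [0.5824, 0.267, 0.1576]
orientation: [-180.0, 0.1, 27.2]
force: [0.3, 0.1, -4.1]
gripper_width: 0.155
```

Emit:
jog_arm:
  motion: "0 0 2.3 11 18 0 1;0 0 0 5 8 0 1;0 0 0 0 0 -20 1;0 0 0 0 0 -20 1;0 0 0 0 0 -5 1;0 0 0 0 0 0 1;0 0 0 0 0 0 1;0 0 0 0 0 0 1"

```text
time_s: 23.78
position: [0.5995, 0.2905, 0.1144]
orientation: [180.0, -0.1, 29.2]
force: [-0.1, 0.6, -2.7]
gripper_width: 0.15
```

```bash
python3 - <<'E'
from h import *
s=observe();print(s["time_s"],s["position"],s["orientation"],s["force"],s["gripper_width"])
f=grab_frame("wrist");cv2.imwrite("pics/w14.png",f[:,:,::-1])
E
```

```text
23.7833 [0.5995 0.2905 0.1144] [179.9702  -0.0933  29.1944] [-0.1371  0.632  -2.7154] 0.14961888922292255
```

View pics/w14.png

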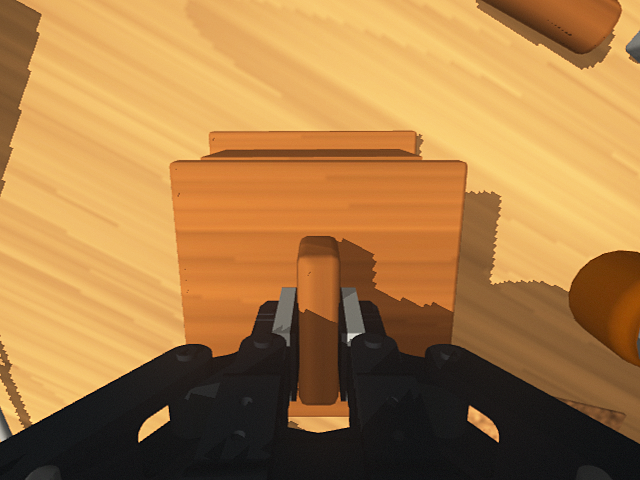

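Emit:
jog_arm:
  motion: "0 0 0 -0.5 2 -10 1;0 0 0 0 0 -10 1;0 0 0 0 0 -6 1;0 0 0 0 0 -3 1;0 0 0 0 0 -2 1;0 0 0 0 0 -1 1;0 0 0 0 0 0 1"

```text
time_s: 24.42
position: [0.5969, 0.2925, 0.0827]
orientation: [-179.9, 0.1, 29.2]
force: [-6.6, -1.3, 11.3]
gripper_width: 0.153
```

Emit:
jog_arm:
  motion: "0 0 0 0 0 0 0;0 0 0 0 0 0 -1;0 0 0 0 0 0 -1;0 0 0 0 0 0 -1;0 0 0 0 0 0 -1;0 0 0 0 0 20 -1;0 0 0 0 0 40 -1;0 0 0 0 0 40 -1;0 0 0 0 -10 40 -1;0 0 0 -20 -30 0 -1"

```text
time_s: 25.25
position: [0.5867, 0.2583, 0.2295]
orientation: [179.9, -1.3, 29.6]
force: [2.4, 0.6, 1.5]
gripper_width: 1.001
```

Emit:
jog_arm:
  motion: "0 0 0 -30 -30 0 -1;0 0 0 -30 -30 0 -1;0 0 0 -25 -10 0 -1;0 0 0 0 0 0 -1;0 0 0 0 0 0 -1"

```text
time_s: 25.67
position: [0.4933, 0.1832, 0.2217]
orientation: [-180.0, 0.0, 29.1]
force: [-0.2, -0.1, 0.6]
gripper_width: 1.002
```

```bash
python3 - <<'E'
from h import *
s=observe();print(s["time_s"],s["position"],s["orientation"],s["force"],s["gripper_width"])
for n in ["wrist","top","scene"]: cv2.imwrite(f"pics/{n}15.png",grab_frame(n)[:,:,::-1])
c=camera_info("wrist");np.savez("w15.npz",mtx=c["mtx"],T=c["T"])
f=cv2.imread("pics/scene15.png")
cv2.imwrite("pics/s15c.png",cv2.resize(np.hstack([f[170:330,100:320],f[180:340,420:580]]),None,fx=2.1,fy=2.1,interpolation=cv2.INTER_CUBIC))
E
```

```text
25.6667 [0.4933 0.1832 0.2217] [-179.9563    0.0162   29.1388] [-0.2122 -0.1032  0.5635] 1.0021635136193714
```

View pics/wrist15.png

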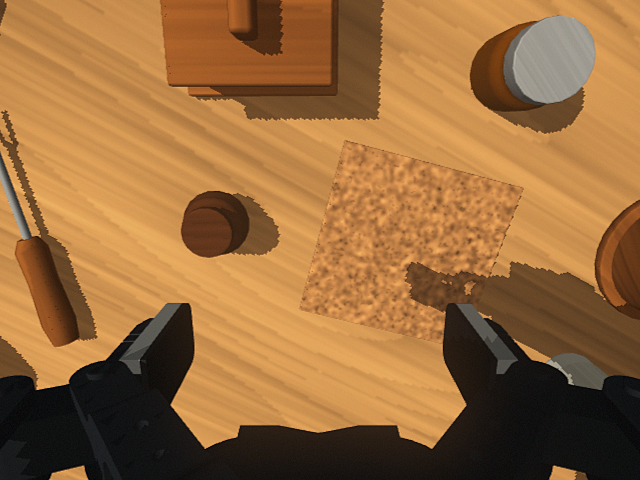

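View pics/top15.png

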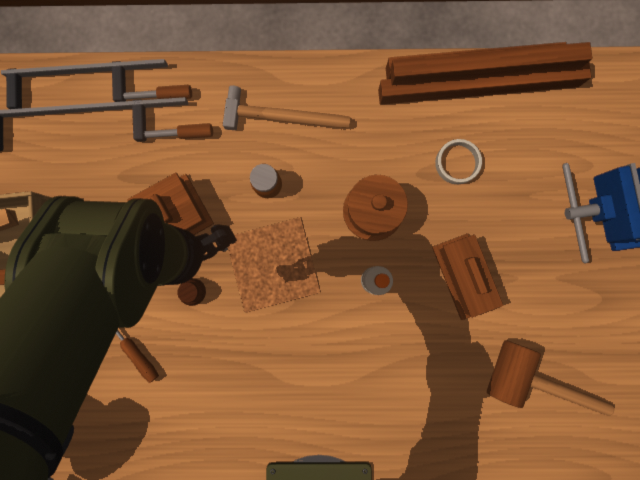

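View pics/s15c.png

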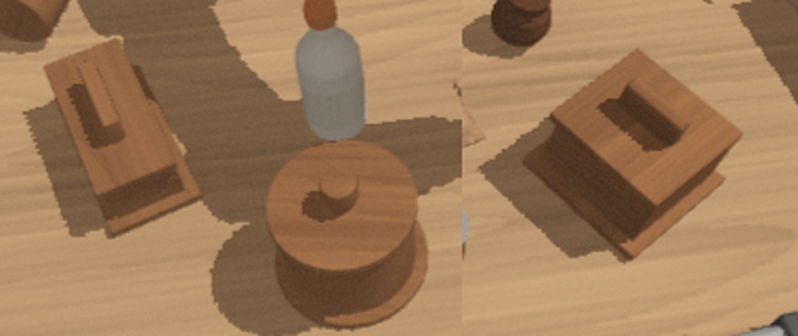

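Emit:
jog_arm:
  motion: "0 0 0 0 -30 0 -1;0 0 0 0 -40 0 -1;0 0 0 0 -40 0 -1;0 0 0 0 -40 0 -1;0 0 0 0 -30 0 -1;0 0 0 0 0 0 -1;0 0 0 0 0 0 -1"

```text
time_s: 26.4
position: [0.4956, 0.0017, 0.2214]
orientation: [179.9, -0.0, 29.0]
force: [-0.0, 0.5, 0.1]
gripper_width: 1.002
```

```bash
python3 - <<'E'
from h import *
for n in ["top","scene"]: cv2.imwrite(f"pics/{n}16.png",grab_frame(n)[:,:,::-1])
f=cv2.imread("pics/scene16.png");t=cv2.imread("pics/top16.png")
R=lambda i,k:cv2.resize(i,None,fx=k,fy=k,interpolation=cv2.INTER_CUBIC)
a=R(f[190:270,100:210],3.5);b=R(f[190:310,450:570],3.5)
c=cv2.convertScaleAbs(R(t[160:260,120:220],3.9),alpha=2);
cv2.imwrite("pics/x1.png",R(f[195:310,455:570],5)); cv2.imwrite("pics/x2.png",cv2.convertScaleAbs(R(t[160:260,120:220],5),alpha=2))
cv2.imwrite("pics/x3.png",R(f[175:295,110:225],5)); cv2.imwrite("pics/x4.png",cv2.convertScaleAbs(R(t[225:325,425:515],5),alpha=2))
E
```

```text
(no output)
```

View pics/x1.png

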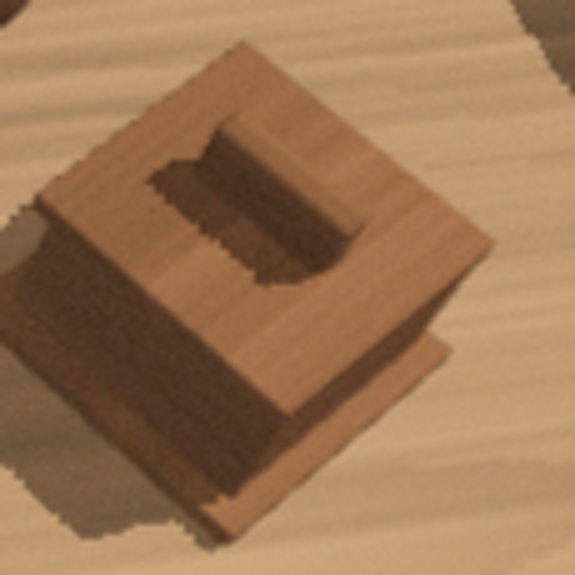

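View pics/x2.png

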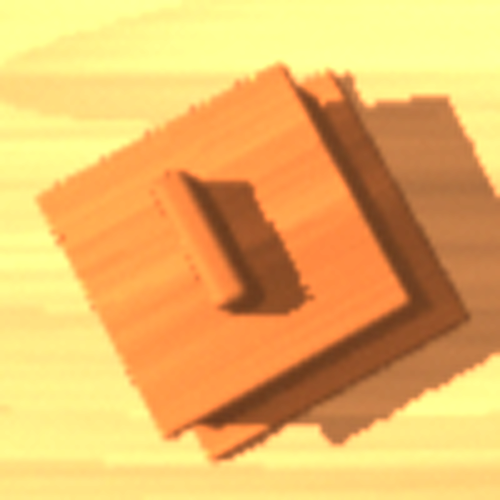

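View pics/x3.png

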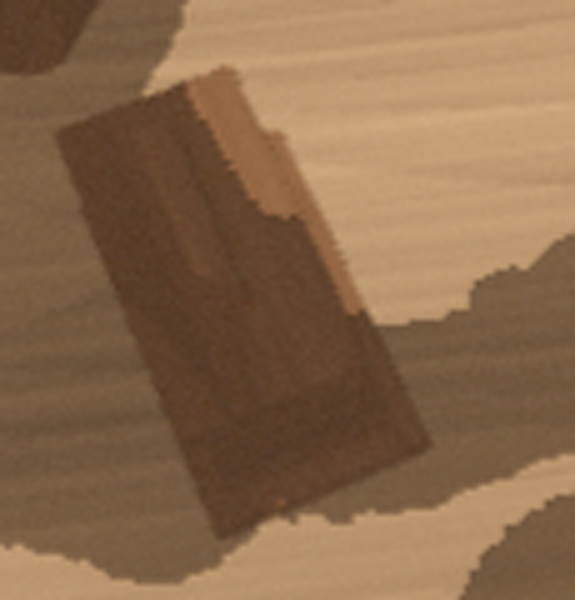

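View pics/x4.png

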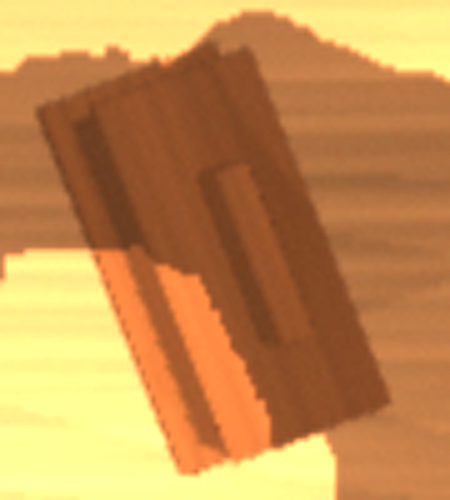

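```bash
python3 - <<'E'
from h import *
s=camera_info("scene");t=camera_info("top")
def PM(c): return c["mtx"]@np.linalg.inv(c["T"])[:3]
def tri(a,b):
    X=cv2.triangulatePoints(PM(s),PM(t),np.array(a,float).reshape(2,1),np.array(b,float).reshape(2,1)); return (X[:3]/X[3]).ravel()
k=lambda p,f,o:((p[0]+.5)/f-.5+o[0],(p[1]+.5)/f-.5+o[1])
S=np.array([tri(k(a,5,(455,195)),k(b,5,(120,160))) for a,b in [((240,42),(172,433)),((493,242),(38,200)),((290,413),(283,65)),((38,203),(410,300))]])
print(S,S.mean(0))
L=np.array([tri(k(a,2.1,(100,170)),k(b,5,(425,225))) for a,b in [((45,66),(388,402)),((118,38),(235,448)),((180,165),(92,113)),((100,195),(247,48))]])
print(L,L.mean(0))
# knob & rim seen from both: knob top centre
print(tri(k((339,187),2.1,(100,170)),(380.5,201)))
for n,p,z in [("jar",(265,180),.075),("glue",(382,281),.15)]: print(n,ray(t,p,z))
E
python3 - <<'E'
import cv2,numpy as np
a=cv2.imread('pics/top0.png');b=cv2.imread('pics/top16.png')
R=lambda i:cv2.resize(i,None,fx=5,fy=5)
cv2.imwrite('pics/y.png',cv2.convertScaleAbs(np.hstack([R(b[160:260,335:420]),R(b[255:305,360:420][:50]) .repeat(2,0)[:500,:300]]),alpha=2))
E
```

```text
[[0.527  0.3103 0.0742]
 [0.6176 0.3653 0.0712]
 [0.6698 0.2722 0.0724]
 [0.578  0.2218 0.0678]] [0.5981 0.2924 0.0714]
[[ 0.4106 -0.3526  0.0568]
 [ 0.3941 -0.2913  0.0633]
 [ 0.5224 -0.2435  0.0489]
 [ 0.5466 -0.3026  0.0566]] [ 0.4684 -0.2975  0.0564]
[ 0.6038 -0.116   0.1161]
jar [0.6525 0.0978]
glue [ 0.4585 -0.1145]
```

View pics/y.png

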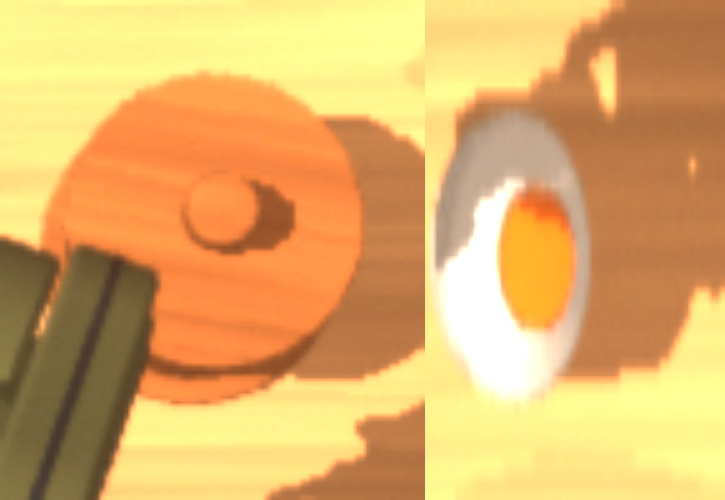

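View pics/top16.png

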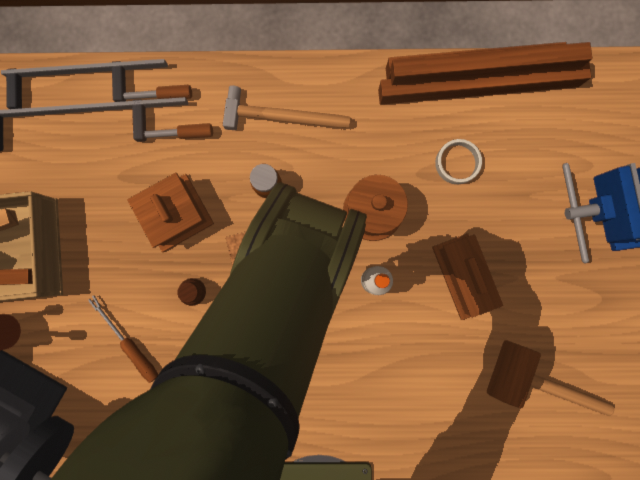

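```bash
python3 -c "
from workcell import r,observe
s=observe();print(s['time_s'],s['force']);print(r.close_job())"
```

```text
26.5 [ 0.04073499 -0.29983743 -0.42439775]
the job is handed in; nothing more can be done
None
```

All three lids are on their own boxes, right way up, and the job was handed in at 26.5 s with the gripper open and clear. I laid the square lid on the cork mat first. Then the round lid went to the round box, the long lid to the long box, and the square lid to the square box.

**Seating:** the tool height at each release matched the fully seated height to within about 1 mm. Two-view measurement agrees. Plate tops came out at about 71 mm (square) and 56 mm (long), where 74 and 59 mm is seated and a perched lid would sit 7 mm higher. The round knob top measured 116 mm against 122 mm seated. All three readings are 3–6 mm low, which I put down to picking pixels by hand and to calibration error. The scatter between corners was larger, from 49 to 63 mm on the long lid.

**Square lid:** setting it down showed a small sideways force of about 7 N and a 3 mm shift in x, so its step may have touched a wall lightly. The pictures afterwards show it level and seated.

**Loose items:** the jar, bottle and turned foot look unmoved in the top view before and after. I compared them by eye and did not measure their final positions.

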